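# Prop open the lid of a consumables chest

## Task

Prop the grey consumables chest open so that both hands are free to sort the stock: raise the lid with the prop rod that hangs from its front edge (one hand is enough: push the lid up with the rod itself), swing the rod's foot in over the chest's wide front rim, and seat the foot fully home in the holding hole of the steel keeper plate, so that the lid rests on the rod by itself. The keeper plate is adjustable and nobody measured where its hole sits, so feel for it with the foot, gently: never press or knock the rod against the rim, the plate or the chest with more than about 25 N, and keep hold until the foot is home: never let the lid drop, not even the last centimetre into the hole. Leave the tools and stock on the table where they are.

Things in the scene. Friction and masses are not known exactly. Their poses are not given: they have to be found in the camera images.
- chest: Grey sheet-steel chest fixed to the table: 230 mm deep (its x), 340 wide (its y), rim 220 high. Origin: centre of its underside, on the table; x points from its front (the rod side) to its back (the hinge side), z up. Closed by a lid, a shallow grey pan 352 mm wide with a bar handle on top. Along the front the rim is a flange 84 mm wide, x from -115 to -31 mm.
- rim_mark (a point): Point on the front rim in the rod's plane: chest x -73, y +135, z 226 mm, at the height of the keeper plate's flat top. The holding hole (round, 14 mm across, open below) lies up to 14 mm in front of or behind this point along chest x, in the rod's plane; where differs each time and is in no reading. The keeper plate: plain steel, 56 mm (chest x) by 44 mm, a slot with a screw each side of its hole.
- rod_rest (a point): Face of a rubber pad, 16 mm wide, 14 mm high, 50 mm proud of the chest's front between two thin cheeks, against which the hanging rod rests, 175 mm below the pivot. The rod's collar sits 20 mm lower and is wider than the rod: swing the foot outward some 20 mm before lifting, or the collar catches under the pad.
- lid (a joint): Lid angle, rad: 0 closed, grows as its front edge goes up, stop at 1.3. The lid weighs 0.5 to 0.95 kg and falls shut when let go; holding it up takes some 2 to 5 N at the rod. With the rod's foot home in the hole it stands at about 0.90 to 0.94; with the foot standing on the plate beside the hole some 0.06 higher.
- lid_hinge (a point): Midpoint of the lid's hinge line, which runs along chest y at chest x +112, z 228 mm; its frame turns with the lid (x to the back when closed, y along the hinge).
- rod_pivot (a point): Axis (along chest y) by which the prop rod hangs from a lug on the lid's front edge; it swings freely there, only in the plane chest y = +135 mm. Lid closed: 252 mm in front of the hinge line, 3 mm below it, 25 mm in front of the chest, 225 mm high. The rod swings up to 1.6 rad inward and 1.3 rad outward of its rest, relative to the lid.
- rod_grip (a point): Middle of the rod's black rubber sleeve (14 mm across, 56 mm long), 104 mm below the pivot along the rod: where to hold it. Axes as rod_foot. At the start about 42 mm in front of the chest and 122 mm high. The rod can turn about chest y between flat finger pads.
- rod_foot (a point): Tip of the 8 mm steel prop rod, 216 mm from the pivot; z points up along the rod to the pivot, y along the pivot axis. The end is a flat-ended pin, 9 mm across, 14 mm long, under a collar 22 mm across that rests on the keeper plate when the pin is fully in the hole. At the start the rod leans 0.17 rad, foot outward, tip about 12 mm above the table.
- spray: aluminium spray can, 64 mm across, 180 mm tall, standing in front of the chest; bystander.
- nozzle: copper gas nozzle, 24 mm across, 70 mm tall, standing in front of the chest; bystander.
- hammer: chipping hammer with a wooden handle, lying on the table; bystander.
- brush: wire brush with a wooden handle, lying on the table; bystander.
- pliers: pliers with red handles, about 160 mm long and 15 mm high, lying on the table in front of the rod; bystander.

How it is judged:
On the way, in this order (a step that is already met when the one before it is completed fails the run):
1. the lid has been raised past 0.4 rad (value of joint lid above 0.4 rad), for 0.1 s.
2. the rod's pin is fully in the keeper's hole (z of rod_foot in the frame of chest between 0.205 and 0.2185 m and x of rod_foot in the frame of chest between -0.092 and -0.054 m), for 0.2 s.
At the end, for the whole second after the job is handed in: The lid stands still at 0.80 to 0.98 rad, let go and resting on its rod, with the rod's pin in the keeper's hole: tip 7.5 mm or more below the plate's top (14 mm is fully home) and within 19 mm in chest x of the rim mark at -73 mm (all of step 2 and value of joint lid between 0.8 and 0.98 rad and velocity of joint lid between -0.05 and 0.05 rad/s); the robot touches nothing.
It fails at once if the rod is rammed or pressed against the chest or its keeper with more than 25 N (contact force between rod and chest above 25 N).
It fails at once if the lid is let drop (falls faster than 1.2 rad/s) (velocity of joint lid below -1.2 rad/s).
It fails at once if a tool or piece of stock on the table is moved by more than 30 mm (distance of any of spray, nozzle, hammer, brush, pliers from where it was at the start of the episode above 0.03 m).
It also fails if it takes over 53 s, if anything falls off the work surface, if the arm or the gripper's body presses on something with over 40 N, if the wrist force passes 120 N, or if a joint passes its speed limit or range.

## Robot

A 6-joint arm with a two-finger parallel gripper is mounted at the origin on the work surface. World frame = base frame: x ahead of the robot, y to its left, z up, the work surface at z = 0. Lengths are in m, angles in rad, forces in N, time in s.
With the tool pointing down it reaches from about 0.375 to 0.9 m from the base axis. Payload 3.1 kg.
Tool frame: the origin (TCP) lies at the very end of the fingers, on their centre line; the grasp point (between the pads) lies 19 mm behind it; z points along the fingers, y is the line along which they close (so a half turn about z gives the same grasp; the last joint's range is limited). The gripper opens to 87 mm and grips with 3 to 60 N. Pads are 19 mm wide; open, the fingers measure 117 mm over their backs; the gripper's body (75 mm by 190 mm) begins 51 mm behind the grasp point.
Start: joints at [-1.504, 0.527, 1.433, -0, 1.181, -0.178], TCP at [0.152, -0.606, 0.194] pointing down, gripper open.
Joint ranges: [-3.08, 3.08], [-0.75, 2.2], [0.22, 2.44], [-1.43, 4.57], [0, 2.65], [-2.85, 2.85]. Speed limits (rad/s): [2.79, 2.79, 3.14, 3.14, 3.14, 3.14].

## Interface

Orientations are given as a unit quaternion [x, y, z, w].
In Python, from rig import status, viewer, robot gives the robot as it stands.
- The arm moves only by the tool arm_command, never from a script. Its arguments are lists of equal length, an entry for each row: "delta_rot": the turn, a rotation vector about the tool's x, y, z in degrees, a list of three; "delta_pos": the shift along the tool's x, y, z in m, a list of three; "gripper": the closure, from -1 (fully open) to 1 (shut). In form: {"delta_rot": [[rx, ry, rz], ...], "delta_pos": [[dx, dy, dz], ...], "gripper": [gripper, ...]}. A call has 1 to 12 rows; each row is the pose to reach, as a shift and turn from the pose commanded when the call began, along the tool's axes at that moment; what a row does not reach only later rows make up. A row lasts 1/12 s, in which the tool goes at most 41.7 mm and 7.16 degrees, less where a joint would pass 70% of its speed; a pose out of reach is approached as far as the arm can. A call with a gripper value outside its range is refused whole. The fingers move at their own pace and stop on an object; "grip_force" is the grip in N (left out, the last holds). Time passes only in rows, so rows that repeat a pose let the fingers close. It gives the time, the measured TCP pose, the force, the opening and the grip force at its end, in the units of the state.
- status.get_obs(): the state, without advancing time (a new reading comes with each control period).
- viewer.camera(name): name is "side" or "top" or "wrist"; returns a dict with "pixels" (384x512x3 uint8, blue, green, red), "fx", "fy", "cx", "cy" (pixels), "k1" (the pictures are not rectified: a ray, as slopes to the right and down, at radius r is drawn at 1 + k1 r^2 times it, then the intrinsics apply), "pose" (4x4, takes a point from camera to world coordinates); the wrist camera has in their place "mount" (4x4, takes a point from camera to tool coordinates, whose origin is the TCP and whose axes are the flange's). Camera axes: x right, y down, z forward; pixel columns grow to the right and rows downward; lengths in m; the calibration is good to about 2 mm. A picture is of the moment at which its call begins: read the wrist's pose just before it. There is no depth.
- robot.hand_in(): hands the job in; it is judged then, once.
The state is a dict: "time": time; "q": joint angles; "joint_velocities": joint speeds; "joint_torque": joint torques, N m; "position": TCP position; "tool_rot": TCP orientation; "ft_force": force on the tool from outside, world axes, zero at the start; "moment": the same for the moment, N m; "grip_width": finger opening in m; "grip_force": force on a finger pad.
Only numpy, scipy, OpenCV 4.12 (cv2) and the standard library are available. Lean on these libraries where they do the work, as an engineer would, in place of code of your own. Each camera call takes 0.05 s, during which the arm holds its last target. There are 200 camera calls.

## Working session

There is one attempt and no reset: what is moved stays moved. The work goes in short steps, Python scripts to look and compute and a tool call to move; the robot and the scene stay as the last step left them, time stands still between calls to the robot, and variables do not carry over. Pictures are saved under pics/ and viewed, at most 10 in all, crops included, and the job is handed in when it is done.

Besides the shell and the picture viewer there is one more tool, called after "Request:" by a JSON object that holds its "api" and its "payload". arm_command: Moves the arm, as the interface text tells. Its arguments: {"type":"object","properties":{"delta_rot":{"type":"array","items":{"type":"array","items":{"type":"number"}}},"delta_pos":{"type":"array","items":{"type":"array","items":{"type":"number"}}},"gripper":{"type":"array","items":{"type":"number"}},"grip_force":{"type":"number"}},"required":["delta_rot","delta_pos","gripper"]}

```bash
ls; mkdir -p pics; python3 - <<'E'
from rig import status, viewer, robot
import cv2,numpy as np
o=status.get_obs(); print(o)
for n in ("side","top"):
    c=viewer.camera(n); cv2.imwrite(f"pics/{n}0.png",c["pixels"]); print(n,c["fx"],c["fy"],c["cx"],c["cy"],c["k1"],np.round(c["pose"],4).tolist())
E
```

```text
pics
{'time': 0.0, 'q': array([-1.50451688e+00,  5.28466598e-01,  1.43390921e+00,  5.95835715e-06,
        1.18138432e+00, -1.78507205e-01]), 'joint_velocities': array([ 0.00202828,  0.00056573, -0.00050059, -0.00068729,  0.00048241,
        0.00030156]), 'joint_torque': array([ 2.37195854e-03, -4.40039170e+01, -1.76592010e+01,  6.33570878e-02,
        5.81863336e-02, -1.62264178e-04]), 'position': array([ 0.15144083, -0.60555499,  0.19256924]), 'tool_rot': array([ 9.92518838e-01,  1.22086781e-01,  6.35314445e-05, -1.08187846e-03]), 'ft_force': array([ 0.99250477, -0.87225902, -0.26267041]), 'moment': array([-0.02724978, -0.05490613,  0.0126494 ]), 'grip_force': 0.0, 'grip_width': 0.08735937932362456}
side 375.20578854958853 375.20578854958853 258.309488670663 194.08962702018187 -0.03322092944494758 [[-0.9286, -0.1813, 0.3236, 0.307], [-0.3709, 0.4698, -0.8011, 0.8397], [-0.0068, -0.864, -0.5035, 0.6518], [0.0, 0.0, 0.0, 1.0]]
top 398.36721754119765 398.36721754119765 249.40199612163744 196.75460848189778 -0.13084306336926124 [[0.0255, -0.9982, 0.0538, 0.5755], [-0.9994, -0.0266, -0.0207, 0.0598], [0.022, -0.0533, -0.9983, 1.2965], [0.0, 0.0, 0.0, 1.0]]
```

View pics/side0.png

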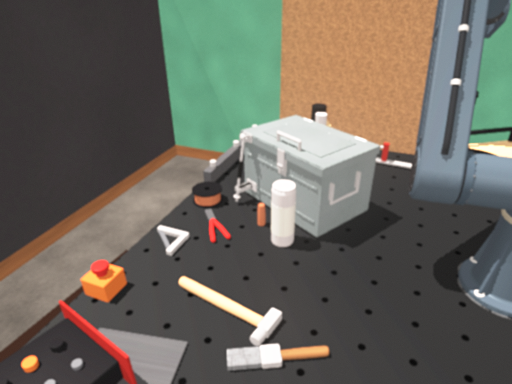

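View pics/top0.png

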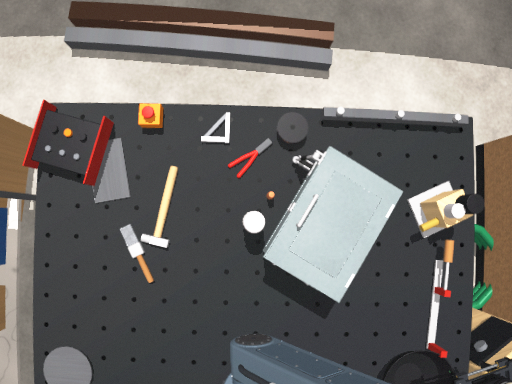

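```bash
python3 - <<'E'
import cv2,numpy as np
t=cv2.imread("pics/top0.png")[135:310,225:415]; s=cv2.imread("pics/side0.png")[110:260,190:390]
t=cv2.resize(t,None,fx=3.0,fy=3.0,interpolation=cv2.INTER_CUBIC);
cv2.imwrite("pics/tc.png",t)
s=cv2.resize(s,None,fx=4,fy=4,interpolation=cv2.INTER_CUBIC); cv2.imwrite("pics/sc.png",s)
E
```

```text
(no output)
```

View pics/tc.png

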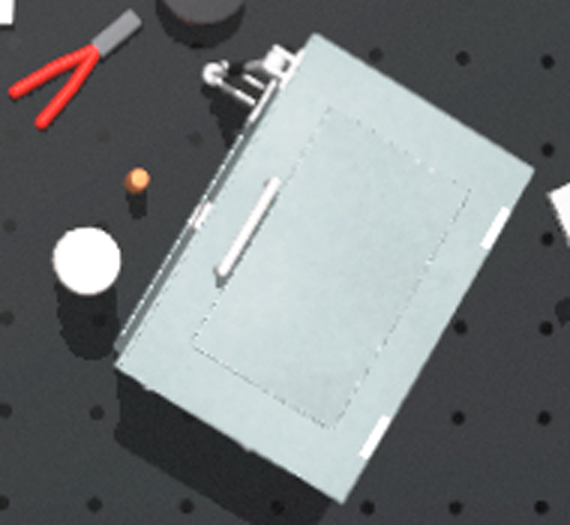

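View pics/sc.png

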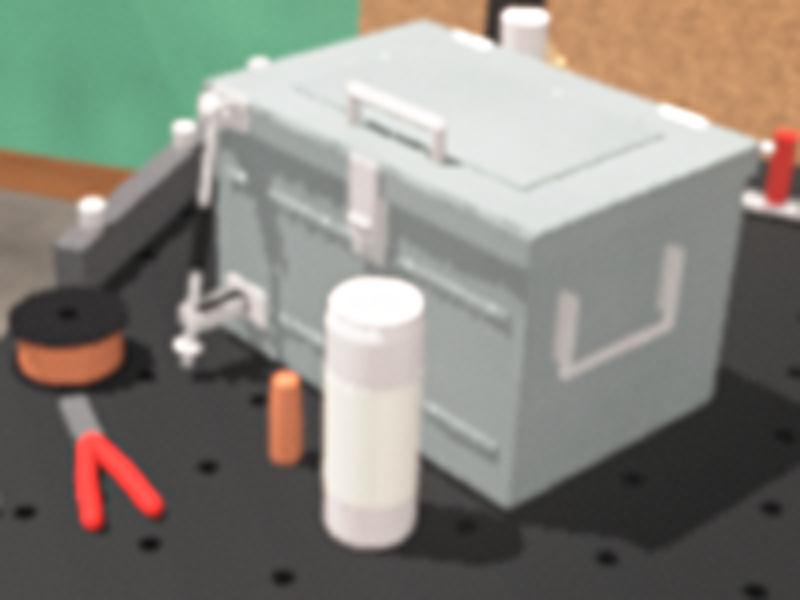

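```bash
cat > h.py <<'E'
import numpy as np,cv2
from rig import status,viewer,robot
from scipy.spatial.transform import Rotation as R
def rays(c,px,pose=None):
    K=np.array([[c["fx"],0,c["cx"]],[0,c["fy"],c["cy"]],[0,0,1.]])
    u=cv2.undistortPoints(np.array(px,float).reshape(-1,1,2),K,np.array([c["k1"],0,0,0,0.])).reshape(-1,2)
    P=c["pose"] if pose is None else pose
    d=np.c_[u,np.ones(len(u))]@P[:3,:3].T
    return P[:3,3],d
def plane(c,px,z,pose=None):
    o,d=rays(c,px,pose); return o+d*((z-o[2])/d[:,2])[:,None]
def proj(c,X,pose=None):
    P=c["pose"] if pose is None else pose
    p=(np.atleast_2d(X)-P[:3,3])@P[:3,:3]; s=p[:,:2]/p[:,2:]
    s=s*(1+c["k1"]*(s**2).sum(1,keepdims=True))
    return np.c_[s[:,0]*c["fx"]+c["cx"],s[:,1]*c["fy"]+c["cy"]]
E
python3 - <<'E'
from h import *
t=viewer.camera("top"); s=viewer.camera("side")
px=np.array([(317,34),(116,366),(343,502),(533,170)])/3+np.array([225,135])-.33
for z in (.23,.24,.25,.26):
    p=plane(t,px,z); e=np.linalg.norm(p-np.roll(p,-1,0),axis=1)
    f=p[0]-p[1]; g=p[3]-p[2]
    print(z,np.round(p[:,:2],4).tolist(),e.round(4),np.degrees([np.arctan2(-v[0],v[1]) for v in (f,g)]))
b=np.array([(515,505),(715,397)])/4+np.array([190,110])-.4
q=plane(s,b,0); print(q,np.linalg.norm(q[0]-q[1])); d=q[1]-q[0]; print(np.degrees(np.arctan2(d[1],d[0])))
# candidate objects
P=lambda px,z,c,o,k: print(plane(c,np.array(px)/k+np.array(o),z).round(3).tolist())
P([(87,260),(138,180)],.18,t,(225,135),3);P([(138,180)],.07,t,(225,135),3);P([(135,18),(14,92),(42,125)],.01,t,(225,135),3)
E
```

```text
0.23 [[0.7778, -0.18], [0.4738, -0.0036], [0.3549, -0.2115], [0.6593, -0.3844]] [0.3514 0.2396 0.35   0.2363] [-120.12305791 -119.5895714 ]
0.24 [[0.7759, -0.1777], [0.4748, -0.003], [0.357, -0.209], [0.6585, -0.3802]] [0.3481 0.2373 0.3468 0.2341] [-120.12305791 -119.5895714 ]
0.25 [[0.774, -0.1755], [0.4757, -0.0024], [0.359, -0.2065], [0.6577, -0.3761]] [0.3448 0.2351 0.3435 0.2319] [-120.12305791 -119.5895714 ]
0.26 [[0.7721, -0.1732], [0.4767, -0.0018], [0.3611, -0.2039], [0.6569, -0.3719]] [0.3416 0.2328 0.3402 0.2296] [-120.12305791 -119.5895714 ]
[[ 0.47474056 -0.03700766  0.        ]
 [ 0.35933418 -0.23743049  0.        ]] 0.2312746068452144
-119.93396297945742
[[0.566, 0.022, 0.18], [0.642, -0.024, 0.18]]
[[0.649, -0.032, 0.07]]
[[0.829, -0.03, 0.01], [0.744, 0.1, 0.01], [0.709, 0.069, 0.01]]
```

```bash
python3 - <<'E'
from h import *
t=viewer.camera("top"); s=viewer.camera("side")
T=lambda x,y:(np.array([x,y])+.5)/3-.5+[225,135]
S=lambda x,y:(np.array([x,y])+.5)/4-.5+[190,110]
def tri(a,b):
    o1,d1=rays(t,[T(*a)]);o2,d2=rays(s,[S(*b)])
    A=np.c_[d1[0],-d2[0]]; k=np.linalg.lstsq(A,o2-o1,rcond=None)[0]
    p=o1+k[0]*d1[0];q=o2+k[1]*d2[0]; return ((p+q)/2).round(4),(p-q).round(4)
for n,a,b in [("spray",(87,260),(375,298)),("noz",(138,178),(286,378)),("lidFR",(116,366),(523,240)),("lidBR",(343,502),(757,148)),("lidFL",(317,34),(205,82)),("lidBL",(533,170),(425,20)),("h1",(277,182),(352,90)),("h2",(221,276),(441,125)),("pliers",(14,92),(92,522)),("pl2",(42,125),(153,508))]: print(n,*tri(a,b))
E
```

```text
spray [0.5669 0.023  0.1832] [ 0.0006  0.0002 -0.    ]
noz [ 0.651  -0.0312  0.072 ] [0.0015 0.0006 0.0001]
lidFR [ 0.476  -0.003   0.2295] [-0.0045 -0.0012  0.0005]
lidBR [ 0.356  -0.2118  0.2276] [-0.003  -0.0004  0.0007]
lidFL [ 0.7769 -0.1797  0.2321] [0.001  0.0004 0.0001]
lidBL [ 0.6584 -0.3832  0.2334] [ 0.0013  0.0004 -0.0001]
h1 [ 0.6402 -0.1394  0.2582] [-0.0004 -0.0001  0.    ]
h2 [ 0.5579 -0.0908  0.2614] [-0.0024 -0.0007  0.0002]
pliers [0.7456 0.101  0.0077] [0.0001 0.     0.    ]
pl2 [0.7115 0.0701 0.0077] [-0.002  -0.0009 -0.0002]
```

```bash
python3 - <<'E'
from h import *
t=viewer.camera("top"); s=viewer.camera("side")
T=lambda x,y:(np.array([x,y])+.5)/3-.5+[225,135]
S=lambda x,y:(np.array([x,y])+.5)/4-.5+[190,110]
def tri(a,b):
    o1,d1=rays(t,[T(*a)]);o2,d2=rays(s,[S(*b)])
    A=np.c_[d1[0],-d2[0]]; k=np.linalg.lstsq(A,o2-o1,rcond=None)[0]
    return ((o1+k[0]*d1[0]+o2+k[1]*d2[0])/2).round(4),(o1+k[0]*d1[0]-o2-k[1]*d2[0]).round(4)
print(tri((273,60),(208,103)),tri((213,72),(187,347)))
a=np.radians(-120); u=np.array([np.cos(a),np.sin(a)]); v=np.array([-u[1],u[0]])
for off in (0,.004,.008):
    c=np.array([.5665,-.1949])+off*u
    W=lambda x,y,z: np.r_[c+x*u+y*v,z]
    X=[W(-.14,.135,.225),W(-.14-.017*2.16*.99,.135,.012),W(-.14-.0176,.135,.123),W(-.115,-.17,0),W(.115,-.17,0),W(-.115,.17,0)]
    X=np.array(X)
    print(off,"top",((proj(t,X)-[225,135])*3+1).round(0).tolist(),"side",((proj(s,X)-[190,110])*4+1.5).round(0).tolist())
E
```

```text
(array([ 0.7536, -0.1386,  0.2326]), array([-0.003 , -0.0013, -0.0003])) (array([ 0.7701, -0.1128,  0.0282]), array([0.0015, 0.0006, 0.0001]))
0 top [[274.0, 60.0], [208.0, 73.0], [239.0, 67.0], [110.0, 343.0], [290.0, 452.0], [271.0, 77.0]] side [[212.0, 111.0], [183.0, 365.0], [198.0, 238.0], [503.0, 525.0], [707.0, 414.0], [219.0, 338.0]]
0.004 top [[277.0, 62.0], [212.0, 75.0], [243.0, 69.0], [113.0, 345.0], [293.0, 454.0], [274.0, 79.0]] side [[216.0, 110.0], [187.0, 364.0], [202.0, 236.0], [507.0, 523.0], [710.0, 412.0], [222.0, 336.0]]
0.008 top [[281.0, 64.0], [215.0, 77.0], [246.0, 71.0], [116.0, 347.0], [296.0, 456.0], [277.0, 81.0]] side [[220.0, 109.0], [191.0, 362.0], [206.0, 235.0], [511.0, 521.0], [713.0, 411.0], [226.0, 335.0]]
```

```bash
python3 - <<'E'
from h import *
a=np.radians(-120); u=np.array([np.cos(a),np.sin(a),0]); v=np.array([-u[1],u[0],0])
o=status.get_obs(); q=o["q"]
Rq=lambda q:R.from_euler("ZYZYZ",[q[0],q[1]+q[2],q[3],q[4],q[5]+np.pi/2])
print((Rq(q).inv()*R.from_quat(o["tool_rot"])).magnitude())
for p in (20,35,50):
  d=np.cos(np.radians(p))*u-np.r_[0,0,np.sin(np.radians(p))]
  for s in (1,-1):
    y=s*v; Rt=R.from_matrix(np.c_[np.cross(y,d),y,d])
    for q1 in (.0,.1):
     for f in (1.6,2.0):
      e=(R.from_euler("ZY",[q1,f]).inv()*Rt).as_euler("ZYZ"); e[2]-=np.pi/2
      print(p,s,q1,f,e.round(2), "delta yaw/relative rotvec deg",np.degrees((R.from_quat(o["tool_rot"]).inv()*Rt).as_rotvec()).round(1))
E
```

```text
Traceback (most recent call last):
  File "scipy/spatial/transform/_rotation.pyx", line 1413, in scipy.spatial.transform._rotation.Rotation.from_euler
ValueError: Expected axis specification to be a non-empty string of upto 3 characters, got ZYZYZ
```

```bash
python3 - <<'E'
from h import *
a=np.radians(-120); u=np.array([np.cos(a),np.sin(a),0]); v=np.array([-u[1],u[0],0])
o=status.get_obs(); q=o["q"]
Rq=lambda q:R.from_euler("ZY",[q[0],q[1]+q[2]])*R.from_euler("ZYZ",[q[3],q[4],q[5]+np.pi/2])
print((Rq(q).inv()*R.from_quat(o["tool_rot"])).magnitude())
for p in (20,35,50):
  d=np.cos(np.radians(p))*u-np.r_[0,0,np.sin(np.radians(p))]
  for s in (1,-1):
    y=s*v; Rt=R.from_matrix(np.c_[np.cross(y,d),y,d])
    for q1 in (.0,.1):
     for f in (1.6,2.0):
      e=(R.from_euler("ZY",[q1,f]).inv()*Rt).as_euler("ZYZ"); e[2]-=np.pi/2
      print(p,s,q1,f,e.round(2), "delta yaw/relative rotvec deg",np.degrees((R.from_quat(o["tool_rot"]).inv()*Rt).as_rotvec()).round(1))
E
```

```text
3.933751102042845e-16
20 1 0.0 1.6 [-1.16  2.05  0.23] delta yaw/relative rotvec deg [-28. -66. -40.]
20 1 0.0 2.0 [-1.01  1.86  0.61] delta yaw/relative rotvec deg [-28. -66. -40.]
20 1 0.1 1.6 [-1.13  2.14  0.27] delta yaw/relative rotvec deg [-28. -66. -40.]
20 1 0.1 2.0 [-0.96  1.94  0.66] delta yaw/relative rotvec deg [-28. -66. -40.]
20 -1 0.0 1.6 [-1.16  2.05 -2.92] delta yaw/relative rotvec deg [-79.5  33.8 113.6]
20 -1 0.0 2.0 [-1.01  1.86 -2.53] delta yaw/relative rotvec deg [-79.5  33.8 113.6]
20 -1 0.1 1.6 [-1.13  2.14 -2.87] delta yaw/relative rotvec deg [-79.5  33.8 113.6]
20 -1 0.1 2.0 [-0.96  1.94 -2.48] delta yaw/relative rotvec deg [-79.5  33.8 113.6]
35 1 0.0 1.6 [-0.88  1.97  0.34] delta yaw/relative rotvec deg [-22.  -51.9 -42.3]
35 1 0.0 2.0 [-0.8   1.7   0.65] delta yaw/relative rotvec deg [-22.  -51.9 -42.3]
35 1 0.1 1.6 [-0.85  2.05  0.42] delta yaw/relative rotvec deg [-22.  -51.9 -42.3]
35 1 0.1 2.0 [-0.75  1.77  0.72] delta yaw/relative rotvec deg [-22.  -51.9 -42.3]
35 -1 0.0 1.6 [-0.88  1.97 -2.8 ] delta yaw/relative rotvec deg [-63.2  26.8 121.4]
35 -1 
[... 213 characters left out ...]
e rotvec deg [-63.2  26.8 121.4]
50 1 0.0 1.6 [-0.62  1.87  0.43] delta yaw/relative rotvec deg [-16.  -37.8 -44. ]
50 1 0.0 2.0 [-0.59  1.54  0.66] delta yaw/relative rotvec deg [-16.  -37.8 -44. ]
50 1 0.1 1.6 [-0.59  1.93  0.52] delta yaw/relative rotvec deg [-16.  -37.8 -44. ]
50 1 0.1 2.0 [-0.55  1.59  0.74] delta yaw/relative rotvec deg [-16.  -37.8 -44. ]
50 -1 0.0 1.6 [-0.62  1.87 -2.71] delta yaw/relative rotvec deg [-46.4  19.7 127.3]
50 -1 0.0 2.0 [-0.59  1.54 -2.48] delta yaw/relative rotvec deg [-46.4  19.7 127.3]
50 -1 0.1 1.6 [-0.59  1.93 -2.62] delta yaw/relative rotvec deg [-46.4  19.7 127.3]
50 -1 0.1 2.0 [-0.55  1.59 -2.4 ] delta yaw/relative rotvec deg [-46.4  19.7 127.3]
```

Request:
{"api": "arm_command", "payload": {"delta_rot": [[0,0,0],[0,0,0],[0,0,0],[0,0,0],[0,0,0],[0,0,0],[0,0,0],[0,0,0],[0,0,0],[0,0,0],[0,0,0],[0,0,0]], "delta_pos": [[0,0,-0.04],[0,0,-0.08],[0,0,-0.12],[0.0,0,-0.16],[0.03,-0.018,-0.19],[0.065,-0.038,-0.2],[0.1,-0.059,-0.2],[0.135,-0.079,-0.2],[0.17,-0.1,-0.2],[0.205,-0.12,-0.2],[0.24,-0.141,-0.2],[0.275,-0.161,-0.2]], "gripper": [-1,-1,-1,-1,-1,-1,-1,-1,-1,-1,-1,-1]}}

```text
time: 1.4
position: [0.3803, -0.3816, 0.3938]
tool_rot: [0.993, 0.122, 0.0, 0.0]
ft_force: [0.6, 0.2, 0.1]
grip_width: 0.0869
grip_force: 0.0
```

Request:
{"api": "arm_command", "payload": {"delta_rot": [[-2,-4,-3],[-4,-9,-7],[-6,-13,-11],[-7,-17,-14],[-9,-22,-18],[-11,-26,-21],[-13,-30,-25],[-15,-35,-28],[-17,-39,-32],[-18,-43,-35],[-20,-48,-39],[-22,-51.9,-42.3]], "delta_pos": [[0.036,-0.021,0.004],[0.072,-0.043,0.008],[0.109,-0.064,0.013],[0.145,-0.085,0.017],[0.181,-0.106,0.022],[0.218,-0.128,0.026],[0.254,-0.149,0.03],[0.29,-0.17,0.035],[0.326,-0.191,0.04],[0.363,-0.213,0.044],[0.4,-0.234,0.049],[0.435,-0.255,0.053]], "gripper": [-1,-1,-1,-1,-1,-1,-1,-1,-1,-1,-1,-1]}}

```text
time: 2.4
position: [0.7357, -0.0335, 0.3403]
tool_rot: [0.767, 0.445, -0.401, 0.231]
ft_force: [2.0, -0.5, 0.7]
grip_width: 0.0872
grip_force: 0.0
```

```bash
cat >> h.py <<'E'
a=np.radians(-120); u=np.array([np.cos(a),np.sin(a),0]); v=np.array([-u[1],u[0],0]); zz=np.array([0,0,1.])
C=np.array([.5655,-.1966,0]); M=np.c_[u,v,zz]
W=lambda p: C+M@np.array(p)
Ch=lambda w: M.T@(np.array(w)-C)
def Rt(p): 
    p=np.radians(p); d=np.cos(p)*u-np.sin(p)*zz; return R.from_matrix(np.c_[np.cross(v,d),v,d])
E
python3 - <<'E'
from h import *
o=status.get_obs(); r=R.from_quat(o["tool_rot"])
print(o["time"],o["q"].round(2),o["position"].round(4),"chest",Ch(o["position"]).round(4))
print("rot left",np.degrees((r.inv()*Rt(35)).as_rotvec()).round(2))
G=W([-.1576,.135,.123]); d=r.as_matrix()[:,2]
print(r.inv().apply(G-.081*d-o["position"]).round(4))
w=viewer.camera("wrist"); cv2.imwrite("pics/w0.png",w["pixels"]); print(np.round(w["mount"],4).tolist(),w["fx"],w["cx"],w["cy"],w["k1"])
E
```

```text
2.4 [ 0.11  0.98  0.49 -0.91  2.14  0.29] [ 0.7357 -0.0335  0.3403] chest [-0.2263  0.0658  0.3403]
rot left [0.08 0.16 0.2 ]
[0.1389 0.0694 0.0997]
[[0.0008, -0.9575, -0.2883, 0.0793], [1.0, 0.0007, 0.0005, -0.0008], [-0.0002, -0.2883, 0.9575, -0.1909], [0.0, 0.0, 0.0, 1.0]] 317.2044589654347 253.275595730233 192.24177299118057 -0.022729399320525923
```

Request:
{"api": "arm_command", "payload": {"delta_rot": [[0,0,0],[0,0,0],[0,0,0],[0,0,0],[0,0,0],[0,0,0],[0,0,0]], "delta_pos": [[0.03,0.015,0],[0.06,0.03,0],[0.09,0.045,0.01],[0.12,0.06,0.03],[0.139,0.069,0.05],[0.139,0.069,0.06],[0.139,0.069,0.06]], "gripper": [-1,-1,-1,-1,-1,-1,-1]}}

```text
time: 3.03
position: [0.8081, -0.0457, 0.1887]
tool_rot: [0.767, 0.443, -0.403, 0.229]
ft_force: [-0.0, -0.5, 0.3]
grip_width: 0.087
grip_force: 0.0
```

```bash
python3 - <<'E'
from h import *
o=status.get_obs(); r=R.from_quat(o["tool_rot"])
w=viewer.camera("wrist"); cv2.imwrite("pics/w1.png",w["pixels"])
T=np.eye(4);T[:3,:3]=r.as_matrix();T[:3,3]=o["position"]; P=T@w["mount"]
print(o["position"],Ch(o["position"]))
print(proj(w,[W(p) for p in ([-.14,.135,.225],[-.1576,.135,.123],[-.1765,.135,.012],[-.165,.135,.05])],P).round(0))
np.save("P1.npy",P)
E
```

```text
[ 0.80809039 -0.04571714  0.18873625] [-0.25196359  0.13464801  0.18873625]
[[254. 287.]
 [255. 180.]
 [255.  74.]
 [255. 112.]]
```

View pics/w1.png

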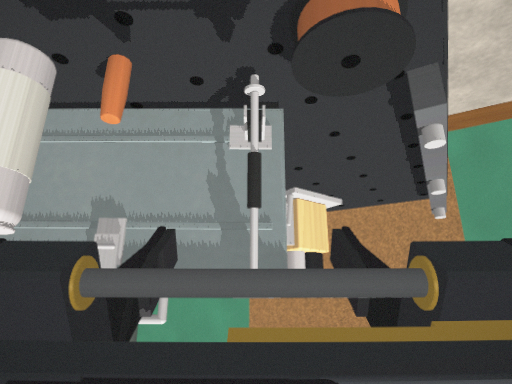

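Request:
{"api": "arm_command", "payload": {"delta_rot": [[0,0,0],[0,0,0],[0,0,0],[0,0,0],[0,0,0],[0,0,0],[0,0,0],[0,0,0],[0,0,0],[0,0,0],[0,0,0],[0,0,0]], "delta_pos": [[0,0,0.03],[0,0,0.06],[0,0,0.09],[0,0,0.115],[0,0,0.13],[0,0,0.14],[0,0,0.14],[0,0,0.14],[0,0,0.14],[0,0,0.14],[0,0,0.14],[0,0,0.14]], "gripper": [-1,-1,-1,-1,-1,-1,-1,1,1,1,1,1], "grip_force": 20}}

```text
time: 4.08
position: [0.7525, -0.142, 0.1129]
tool_rot: [0.768, 0.444, -0.399, 0.231]
ft_force: [-0.7, -1.2, -0.4]
grip_width: 0.0614
grip_force: 0.0
```

Request:
{"api": "arm_command", "payload": {"delta_rot": [[0,0,0],[0,0,0],[0,0,0]], "delta_pos": [[0,0,0],[0,0,0],[0,0,0]], "gripper": [1,1,1]}}

```text
time: 4.33
position: [0.7519, -0.1428, 0.1124]
tool_rot: [0.768, 0.444, -0.4, 0.231]
ft_force: [-0.7, -0.0, 0.3]
grip_width: 0.042
grip_force: 0.0
```

Request:
{"api": "arm_command", "payload": {"delta_rot": [[0,0,0],[0,0,0],[0,0,0],[0,0,0],[0,0,0],[0,0,0],[0,0,0]], "delta_pos": [[0,0,0],[0,0,0],[0,0,0],[0,0,0],[0,0,0],[0,0,0],[0,0,0]], "gripper": [1,1,1,1,1,1,1]}}

```text
time: 4.92
position: [0.7526, -0.1419, 0.1126]
tool_rot: [0.769, 0.444, -0.399, 0.231]
ft_force: [2.5, 3.9, 1.0]
grip_width: 0.0017
grip_force: 2.6
```

```bash
cat >> h.py <<'E'
from scipy.optimize import fsolve
GR=.104
def fk(th,fx,g=GR):  # lid angle, foot chest x -> pivot, foot, grip, phi (in-plane x,z)
    px=.112-.252*np.cos(th)-.003*np.sin(th)*0-.0*th; px=.112-.252*np.cos(th)-.003*np.sin(th); pz=.228+.252*np.sin(th)-.003*np.cos(th)
    ph=np.arcsin((px-fx)/.216); s,c=np.sin(ph),np.cos(ph)
    return np.array([px,pz]),np.array([fx,pz-.216*c]),np.array([px-g*s,pz-g*c]),ph
def state():
    o=status.get_obs(); r=R.from_quat(o["tool_rot"]); p=Ch(o["position"]-.019*r.as_matrix()[:,2])
    return o,r,p
def inv(p,g0,g=GR):
    return fsolve(lambda s:fk(s[0],s[1],g)[2]-p[[0,2]],g0)
E
python3 - <<'E'
from h import *
o,r,p=state()
print(o["grip_width"],o["grip_force"],o["ft_force"].round(2),p.round(4),np.degrees((r.inv()*Rt(35)).as_rotvec()).round(2))
g=np.array([p[0]+.14,p[2]-.225]); print("dist",np.hypot(*g),"ang",np.arctan2(-g[0],-g[1]))
p0=p[[0,2]]
for th,fx in [(0,-.1765),(0,-.2),(.1,-.202),(.2,-.202),(.3,-.2),(.4,-.198),(.5,-.195),(.6,-.19),(.7,-.184),(.8,-.176),(.9,-.165),(1.0,-.15),(1.05,-.14)]:
    P,F,G,ph=fk(th,fx); D=G-p0; w=M@np.r_[D[0],0,D[1]]
    print(th,fx,"footz %.3f phi %.2f"%(F[1],ph),"tool d",r.inv().apply(w).round(4))
E
```

```text
0.0017435614288970837 2.5965796038508415 [2.54 3.93 1.01] [-0.1565  0.1347  0.1236] [ 0.07 -0.16 -0.01]
dist 0.102759256179412 ang 0.16083942708858806
0 -0.1765 footz 0.012 phi 0.17 tool d [ 0.0015  0.     -0.0003]
0 -0.2 footz 0.018 phi 0.28 tool d [ 0.0059  0.     -0.011 ]
0.1 -0.202 footz 0.044 phi 0.30 tool d [-0.0147  0.     -0.0262]
0.2 -0.202 footz 0.070 phi 0.31 tool d [-0.0366  0.0001 -0.0394]
0.3 -0.2 footz 0.095 phi 0.33 tool d [-0.0595  0.0001 -0.0505]
0.4 -0.198 footz 0.121 phi 0.36 tool d [-0.0829  0.0001 -0.0605]
0.5 -0.195 footz 0.147 phi 0.40 tool d [-1.067e-01  1.000e-04 -6.880e-02]
0.6 -0.19 footz 0.173 phi 0.44 tool d [-1.311e-01  1.000e-04 -7.480e-02]
0.7 -0.184 footz 0.197 phi 0.49 tool d [-1.555e-01  1.000e-04 -7.900e-02]
0.8 -0.176 footz 0.221 phi 0.54 tool d [-1.80e-01  1.00e-04 -8.08e-02]
0.9 -0.165 footz 0.243 phi 0.58 tool d [-2.043e-01  1.000e-04 -7.950e-02]
1.0 -0.15 footz 0.261 phi 0.61 tool d [-2.282e-01  1.000e-04 -7.460e-02]
1.05 -0.14 footz 0.268 phi 0.61 tool d [-2.398e-01  1.000e-04 -7.010e-02]
```

```bash
python3 - <<'E'
from h import *
w=viewer.camera("wrist"); cv2.imwrite("pics/w2.png",w["pixels"][40:360,100:410])
s=viewer.camera("side"); im=s["pixels"][110:260,190:290]
a=cv2.resize(w["pixels"][20:340,130:380],None,fx=1.5,fy=1.5); b=cv2.resize(im,(320,480),interpolation=cv2.INTER_CUBIC)
cv2.imwrite("pics/c2.png",np.hstack([a,b])); print(a.shape)
E
```

```text
(480, 375, 3)
```

View pics/c2.png

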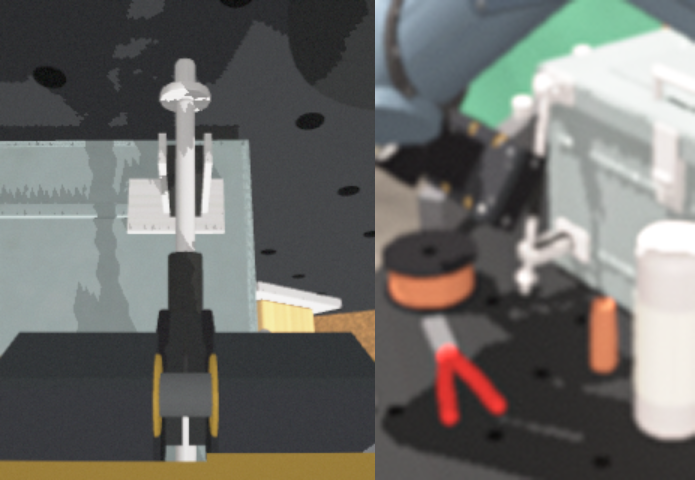

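```bash
python3 - <<'E'
from h import *
w=viewer.camera("wrist"); o,r,p=state(); print(o["time"],o["grip_width"],o["grip_force"],o["ft_force"].round(1))
T=np.eye(4);T[:3,:3]=r.as_matrix();T[:3,3]=o["position"]; P=T@w["mount"]
for fx in (-.1765,-.166,-.156):
  pv,F,_,ph=fk(0,fx); pts=[[pv[0]-k*np.sin(ph),.135,pv[1]-k*np.cos(ph)] for k in (.216,.202,.132,.104,.076)]
  X=np.array([W(q) for q in pts]); print(fx,proj(w,X,P).round(1).tolist(),((X-P[:3,3])@P[:3,2]).round(3))
X=np.array([W([-.115,y,z]) for y in (.0,.17) for z in (0,)]);print(proj(w,X,P).round(1))
im=w["pixels"]; cv2.imwrite("pics/w3.png",cv2.resize(im[190:384,180:330],None,fx=4,fy=3))
E
```

```text
5.0667 0.0007984064363220785 2.9108813032507896 [2.8 4.8 0.3]
-0.1765 [[254.9, 59.3], [254.9, 79.4], [255.0, 187.7], [255.1, 234.6], [255.1, 283.5]] [0.204 0.202 0.191 0.187 0.183]
-0.166 [[254.8, 68.4], [254.8, 87.2], [255.0, 189.7], [255.0, 235.0], [255.1, 282.8]] [0.214 0.211 0.197 0.192 0.186]
-0.156 [[254.7, 76.9], [254.7, 94.5], [254.9, 191.9], [255.0, 235.7], [255.0, 282.5]] [0.224 0.221 0.203 0.197 0.19 ]
[[ 94.4 100. ]
 [296.   99.6]]
```

View pics/w3.png

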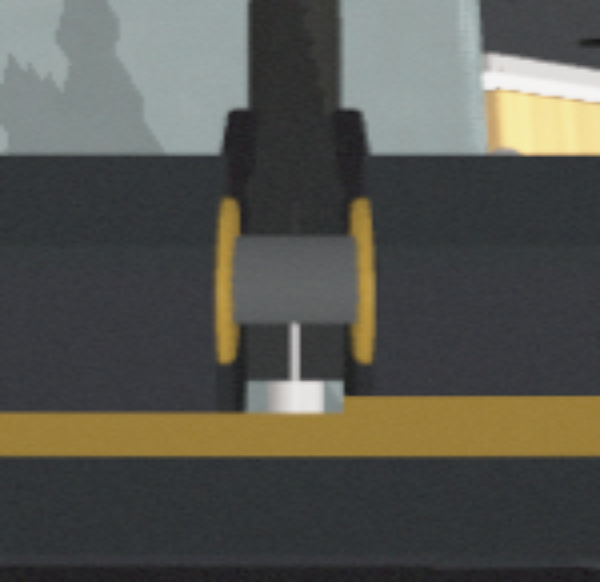

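Request:
{"api": "arm_command", "payload": {"delta_rot": [[0,0,0],[0,0,0],[0,0,0],[0,0,0]], "delta_pos": [[0.002,0,-0.006],[0.004,0,-0.011],[0.004,0,-0.011],[0.004,0,-0.011]], "gripper": [1,1,1,1]}}

```text
time: 5.4
position: [0.7576, -0.1331, 0.1156]
tool_rot: [0.768, 0.443, -0.4, 0.231]
ft_force: [-0.2, -0.3, 0.7]
grip_width: 0.0002
grip_force: 0.0
```

```bash
python3 - <<'E'
from h import *
w=viewer.camera("wrist"); cv2.imwrite("pics/w4.png",w["pixels"])
o,r,p=state(); print(o["time"],o["grip_width"],o["grip_force"],o["ft_force"].round(1),p)
a=cv2.resize(w["pixels"][20:384,130:380],None,fx=1.5,fy=1.5)
cv2.imwrite("pics/c4.png",a)
E
```

```text
5.45 0.0004676043713220049 0.0 [-0.2 -0.8  0.9] [-0.16634255  0.1345987   0.12636117]
```

View pics/c4.png

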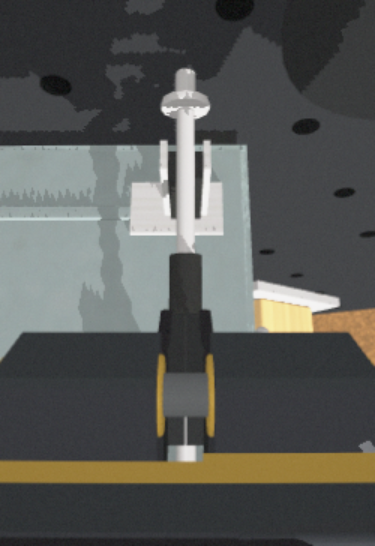

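Request:
{"api": "arm_command", "payload": {"delta_rot": [[0,0,0],[0,0,0],[0,0,0],[0,0,0],[0,0,0],[0,0,0],[0,0,0],[0,0,0],[0,0,0],[0,0,0],[0,0,0],[0,0,0]], "delta_pos": [[0,0,-0.01],[0,0,-0.01],[0,0,-0.01],[0,0,-0.01],[0,0,-0.01],[0,0,-0.01],[-0.001,0,0.005],[-0.002,0,0.015],[-0.004,0,0.025],[-0.004,0,0.032],[-0.004,0,0.036],[-0.004,0,0.036]], "gripper": [0,0,0,0,0,0,0,0,0,0,0,0]}}

```text
time: 6.45
position: [0.7408, -0.1618, 0.0975]
tool_rot: [0.768, 0.443, -0.4, 0.23]
ft_force: [0.5, -0.1, -0.0]
grip_width: 0.0439
grip_force: 0.0
```

Request:
{"api": "arm_command", "payload": {"delta_rot": [[0,0,0],[0,0,0],[0,0,0],[0,0,0],[0,0,0],[0,0,0],[0,0,0]], "delta_pos": [[0,0,0],[0,0,0],[0,0,0],[0,0,0],[0,0,0],[0,0,0],[0,0,0]], "gripper": [1,1,1,1,1,1,1]}}

```text
time: 7.03
position: [0.7419, -0.1604, 0.0984]
tool_rot: [0.768, 0.444, -0.399, 0.231]
ft_force: [0.4, 1.8, -0.5]
grip_width: 0.0138
grip_force: 20.0
```

```bash
sed -i 's/-.019\*r.as_matrix/-TL*r.as_matrix/; s/^GR=.104/GR=.104; TL=.044/' h.py; python3 - <<'E'
from h import *
o,r,p=state()
print(o["time"],o["ft_force"].round(2),p.round(4))
g=np.array([p[0]+.14,p[2]-.225]); print("dist",np.hypot(*g),"ang",np.arctan2(-g[0],-g[1]))
p0=p[[0,2]]; p1=fk(0,-.1765)[2]
for th,fx in [(0,-.2),(.1,-.202),(.2,-.202),(.3,-.2),(.4,-.198),(.5,-.195),(.6,-.19),(.7,-.184),(.8,-.176),(.9,-.165),(1.0,-.15),(1.05,-.14)]:
    G=fk(th,fx)[2]; D=G-p1; w=M@np.r_[D[0],0,D[1]]
    print(th,fx,"tool d",r.inv().apply(w).round(4))
E
```

```text
7.0333 [ 0.43  1.76 -0.51] [-0.1556  0.1346  0.1236]
dist 0.10255046430052926 ang 0.152562412968953
0 -0.2 tool d [ 0.0044  0.     -0.0108]
0.1 -0.202 tool d [-0.0163  0.     -0.0258]
0.2 -0.202 tool d [-0.0382  0.     -0.039 ]
0.3 -0.2 tool d [-0.0611  0.     -0.0501]
0.4 -0.198 tool d [-0.0845  0.     -0.0601]
0.5 -0.195 tool d [-1.084e-01  1.000e-04 -6.830e-02]
0.6 -0.19 tool d [-1.327e-01  1.000e-04 -7.430e-02]
0.7 -0.184 tool d [-1.572e-01  1.000e-04 -7.840e-02]
0.8 -0.176 tool d [-1.817e-01  1.000e-04 -8.010e-02]
0.9 -0.165 tool d [-2.06e-01  1.00e-04 -7.89e-02]
1.0 -0.15 tool d [-2.298e-01  1.000e-04 -7.390e-02]
1.05 -0.14 tool d [-2.414e-01  1.000e-04 -6.940e-02]
```

Request:
{"api": "arm_command", "payload": {"delta_rot": [[0,0,0],[0,0,0],[0,0,0],[0,0,0],[0,0,0],[0,0,0],[0,0,0],[0,0,0],[0,0,0],[0,0,0],[0,0,0],[0,0,0]], "delta_pos": [[0.001,0,-0.003],[0.003,0,-0.007],[0.004,0,-0.011],[0.005,0,-0.013],[0.004,0,-0.013],[0,0,-0.016],[-0.006,0,-0.0195],[-0.0163,0,-0.0258],[-0.027,0,-0.0325],[-0.0382,0,-0.039],[-0.05,0,-0.045],[-0.0611,0,-0.0501]], "gripper": [1,1,1,1,1,1,1,1,1,1,1,1]}}

```text
time: 8.03
position: [0.7446, -0.1555, 0.1793]
tool_rot: [0.769, 0.443, -0.399, 0.231]
ft_force: [1.0, -1.4, -4.5]
grip_width: 0.0135
grip_force: 20.0
```

```bash
python3 - <<'E'
from h import *
o,r,p=state(); print(o["ft_force"].round(2),o["grip_width"],p.round(4),inv(p,[.3,-.2]),np.degrees((r.inv()*Rt(35)).as_rotvec()).round(2))
s=viewer.camera("side"); t=viewer.camera("top")
th=.3;pv=fk(.3,-.2)[0]
X=[W([pv[0],.135,pv[1]]),W([.112-.235*np.cos(th)+.0*1,.176,.228+.235*np.sin(th)])]
print(proj(s,X).round(0),proj(t,X).round(0))
im=np.hstack([cv2.resize(s["pixels"][60:260,190:390],(400,400),interpolation=cv2.INTER_CUBIC),cv2.resize(t["pixels"][120:320,225:425],(400,400),interpolation=cv2.INTER_CUBIC)])
cv2.imwrite("pics/c5.png",im)
E
```

```text
[ 1.04 -1.42 -4.47] 0.013500065025392404 [-0.1611  0.1346  0.2046] [ 0.31567614 -0.19623138] [ 0.   -0.08 -0.07]
[[245. 113.]
 [242. 109.]] [[325. 153.]
 [339. 143.]]
```

View pics/c5.png

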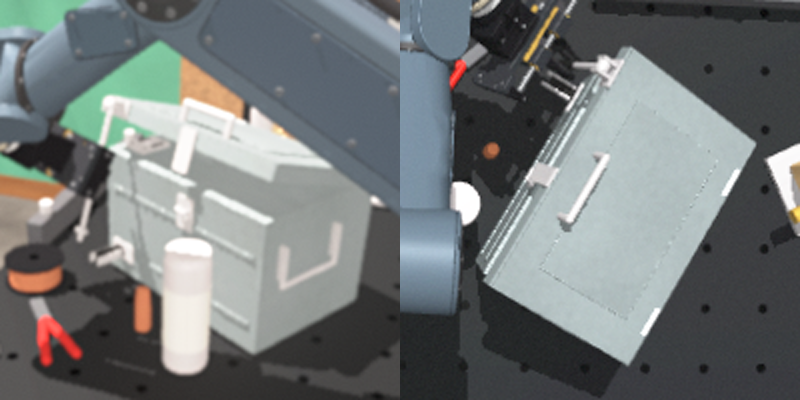

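Request:
{"api": "arm_command", "payload": {"delta_rot": [[0,0,0],[0,0,0],[0,0,0],[0,0,0],[0,0,0],[0,0,0],[0,0,0],[0,0,0],[0,0,0],[0,0,0],[0,0,0],[0,0,0]], "delta_pos": [[-0.0115,0,-0.005],[-0.0234,0,-0.01],[-0.0353,0,-0.0141],[-0.0473,0,-0.0182],[-0.0595,0,-0.0212],[-0.0716,0,-0.0242],[-0.084,0,-0.0262],[-0.0961,0,-0.0283],[-0.1083,0,-0.0291],[-0.1206,0,-0.03],[-0.1327,0,-0.0294],[-0.1449,0,-0.0288]], "gripper": [1,1,1,1,1,1,1,1,1,1,1,1]}}

```text
time: 9.13
position: [0.7146, -0.2079, 0.3132]
tool_rot: [0.768, 0.444, -0.399, 0.231]
ft_force: [3.4, -1.2, -4.6]
grip_width: 0.0132
grip_force: 20.0
```

Request:
{"api": "arm_command", "payload": {"delta_rot": [[0,0,0],[0,0,0],[0,0,0],[0,0,0],[0,0,0],[0,0,0]], "delta_pos": [[-0.012,0,0.0025],[-0.0238,0,0.005],[-0.0296,0,0.0072],[-0.0354,0,0.0095],[-0.0354,0,0.0095],[-0.0354,0,0.0095]], "gripper": [1,1,1,1,1,1]}}

```text
time: 9.63
position: [0.7008, -0.2319, 0.3358]
tool_rot: [0.768, 0.443, -0.4, 0.231]
ft_force: [4.1, -1.7, -4.3]
grip_width: 0.0128
grip_force: 20.0
```

```bash
python3 - <<'E'
from h import *
o,r,p=state(); x=inv(p,[1.05,-.14]); print(o["time"],o["q"].round(2),o["ft_force"].round(2),o["grip_width"],p.round(4),x,fk(*x),np.degrees((r.inv()*Rt(35)).as_rotvec()).round(2))
s=viewer.camera("side"); w=viewer.camera("wrist"); t=viewer.camera("top")
for n,c in (("s",s),("w",w),("t",t)): cv2.imwrite(f"pics/{n}6.png",c["pixels"])
T=np.eye(4);T[:3,:3]=r.as_matrix();T[:3,3]=o["position"]; P=T@w["mount"]
X=[W([q,.135,.226]) for q in (-.101,-.087,-.073,-.059,-.045)]+[W([x[1],.135,fk(*x)[1][1]]),W([-.115,.17,.22]),W([-.031,.17,.22])]
for c,pp in ((s,None),(t,None),(w,P)): print(proj(c,X,pp).round(1).tolist())
a=cv2.resize(s["pixels"][95:170,225:325],(400,300),interpolation=cv2.INTER_CUBIC)
b=cv2.resize(t["pixels"][130:205,270:370],(400,300),interpolation=cv2.INTER_CUBIC)
d=cv2.resize(w["pixels"][0:384,0:512],(400,300),interpolation=cv2.INTER_AREA)
e=cv2.resize(w["pixels"][0:210,115:395],(400,300),interpolation=cv2.INTER_CUBIC)
cv2.imwrite("pics/c6.png",np.vstack([np.hstack([a,b]),np.hstack([d,e])]))
E
```

```text
9.6333 [-0.13  0.86  0.76 -0.91  1.87  0.27] [ 4.06 -1.69 -4.26] 0.012810906317790569 [-0.0731  0.1348  0.361 ] [ 1.06041666 -0.13702602] (array([-0.01372184,  0.44641937]), array([-0.13702602,  0.26907203]), array([-0.07309052,  0.36102991]), np.float64(0.6075440145206796)) [ 0.01 -0.04 -0.03]
[[253.3, 134.1], [256.8, 133.0], [260.3, 132.0], [263.8, 131.0], [267.2, 130.0], [243.6, 123.3], [243.0, 133.7], [263.7, 127.9]]
[[328.7, 162.4], [333.0, 165.1], [337.3, 167.8], [341.7, 170.5], [346.0, 173.2], [320.6, 153.0], [330.2, 149.4], [356.0, 165.4]]
[[254.9, 10.7], [254.8, 30.2], [254.7, 47.2], [254.6, 62.2], [254.5, 75.5], [255.5, 15.6], [320.3, -19.7], [299.1, 81.0]]
```

View pics/c6.png

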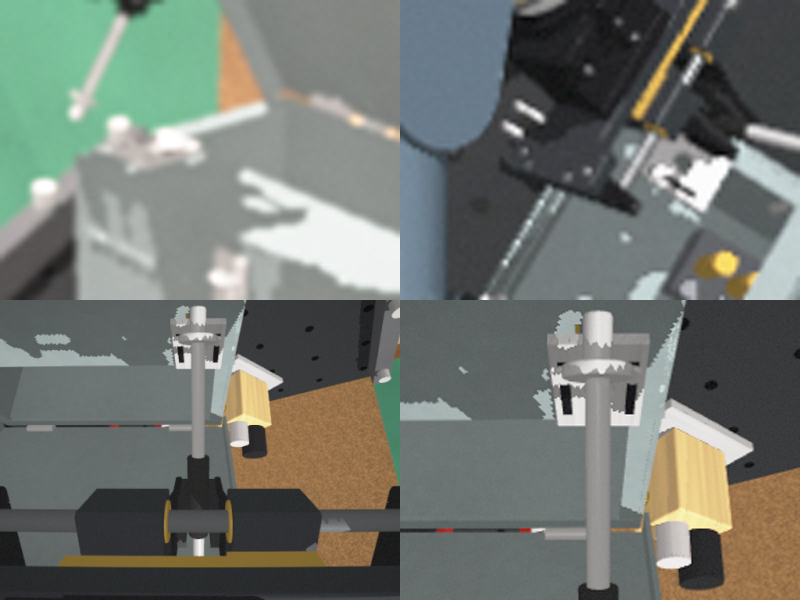

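```bash
python3 - <<'E'
from h import *
w=viewer.camera("wrist"); o,r,p=state()
T=np.eye(4);T[:3,:3]=r.as_matrix();T[:3,3]=o["position"]; P=T@w["mount"]
pts=[(c*.7+115-.15,(rr-300)*.7-.15) for c,rr in [(156,425),(239,425),(148,336),(245,336),(167,386),(167,413),(231,386),(231,413)]]
for q in plane(w,pts,.226,P): print(Ch(q).round(4))
t=cv2.imread("pics/t6.png"); g=cv2.cvtColor(t,cv2.COLOR_BGR2GRAY)
print("cols 328..352"); 
for y in range(158,180): print(y,g[y,326:354])
E
```

```text
[-0.0327  0.1115  0.226 ]
[-0.0328  0.1564  0.226 ]
[-0.0923  0.1132  0.226 ]
[-0.0924  0.1537  0.226 ]
[-0.0627  0.1193  0.226 ]
[-0.0427  0.118   0.226 ]
[-0.0627  0.15    0.226 ]
[-0.0428  0.1514  0.226 ]
cols 328..352
158 [ 62  70 144 183 157  95  62  64  68 103  80  65  59  62  63  62  58  53
  60  50  37  29  29  30  38  34  40  47]
159 [ 58  57  94 136 112  67  62  63  87  92  70  62  63  62  64  61  45  41
  46  54  48  34  35  37  48  49  45  45]
160 [50 39 36 52 55 73 66 57 93 76 64 60 60 62 62 52 37 35 33 48 55 47 44 44
 47 43 45 49]
161 [63 46 40 35 48 86 85 91 93 68 61 64 61 60 58 45 32 32 33 41 50 53 46 41
 39 43 44 49]
162 [101  98  89  77  64  81  89 105 105 110  79  60  58  60  44  33  30  35
  30  34  39  53  53  50  44  38  41  44]
163 [118 119 114 110  92 101 153 145 108 113  94  63  61  80  92  54  30  30
  28  38  35  41  50  53  53  36  31  37]
164 [117 121 117 116 107 126 204 178 116 121 117  78  54 120 139  81  29  15
  20  35  29  38  37  44  53  51  63 107]
165 [119 120 123 113 112 180 199 151 138 155 151 136 124 150 158 132  80  32
  22  21  26  30  33  37
[... 983 characters left out ...]
121 111 118 126 167 195 224 200 124  92 123 158 231 240 251 252
 252 252 252 252 252 251 227 124  92  91]
175 [201 155 113 119 119 118 145 159 207 231 208 112  59 109 233 251 252 252
 252 252 252 252 252 247 136  91  90  92]
176 [161 116 114 121 119 120 122 131 170 214 203 151  80  47 143 209 241 251
 252 252 252 252 252 225 107  91  92  94]
177 [ 92 107 118 120 121 120 121 164 149 133 134 143 139 175 125  85 148 222
 250 252 252 252 240 158  91  90  90  92]
178 [ 42  76 109 121 120 121 120 150 137 120 120 126 150 223 234 171  80 126
 247 251 252 252 189  95  91  91  91  89]
179 [ 36  45  70 106 121 122 120 119 119 121 120 117 132 172 218 223 231 205
 248 251 251 237 132  92  90  92  90  91]
```

```bash
cat >> h.py <<'E'
from scipy.optimize import brentq
def thz(fx,fz): return brentq(lambda t:fk(t,fx)[1][1]-fz,.6,1.15)
def rel(r,p,fx,fz):
    th=thz(fx,fz); G=fk(th,fx)[2]; D=G-p[[0,2]]; return th,r.inv().apply(M@np.r_[D[0],0,D[1]])
E
python3 - <<'E'
from h import *
o,r,p=state(); r=Rt(35)
for fx,fz in [(-.137,.269),(-.115,.262),(-.09,.252),(-.075,.245),(-.061,.24),(-.061,.236),(-.061,.232),(-.061,.228),(-.061,.224),(-.061,.220),(-.061,.216),(-.061,.212),(-.071,.232),(-.051,.232)]:
    th,d=rel(r,p,fx,fz); print(fx,fz,round(th,3),d.round(4),round(fk(th,fx)[3],3))
print(o["ft_force"])
E
```

```text
-0.137 0.269 1.06 [-0.001   0.      0.0003] 0.607
-0.115 0.262 1.087 [-0.0074  0.      0.0124] 0.518
-0.09 0.252 1.097 [-0.0116  0.      0.0257] 0.401
-0.075 0.245 1.09 [-0.0122  0.      0.0331] 0.319
-0.061 0.24 1.085 [-0.0135  0.      0.0397] 0.247
-0.061 0.236 1.062 [-0.0092  0.      0.0395] 0.223
-0.061 0.232 1.039 [-0.0049  0.      0.0394] 0.199
-0.061 0.228 1.016 [-0.0006  0.      0.0393] 0.176
-0.061 0.224 0.993 [0.0038 0.     0.0393] 0.153
-0.061 0.22 0.97 [0.0082 0.     0.0393] 0.13
-0.061 0.216 0.947 [0.0127 0.     0.0394] 0.108
-0.061 0.212 0.923 [0.0172 0.     0.0396] 0.086
-0.071 0.232 1.027 [-0.0007  0.      0.0348] 0.234
-0.051 0.232 1.05 [-0.009   0.      0.0439] 0.163
[ 4.7865992  -1.72018761 -2.89948539]
```

Request:
{"api": "arm_command", "payload": {"delta_rot": [[0,0,0],[0,0,0],[0,0,0],[0,0,0],[0,0,0],[0,0,0],[0,0,0],[0,0,0],[0,0,0],[0,0,0],[0,0,0]], "delta_pos": [[-0.004,0,0.006],[-0.0074,0,0.0124],[-0.0095,0,0.019],[-0.0116,0,0.0257],[-0.012,0,0.0295],[-0.0122,0,0.0331],[-0.0128,0,0.0365],[-0.0135,0,0.0397],[-0.0115,0,0.0396],[-0.0092,0,0.0395],[-0.0092,0,0.0395]], "gripper": [1,1,1,1,1,1,1,1,1,1,1]}}

```text
time: 10.75
position: [0.6826, -0.2638, 0.3207]
tool_rot: [0.768, 0.444, -0.399, 0.232]
ft_force: [5.3, -2.0, -1.6]
grip_width: 0.013
grip_force: 20.0
```

```bash
python3 - <<'E'
from h import *
o,r,p=state(); x=inv(p,[1.05,-.07]); print(o["time"],o["ft_force"].round(2),p.round(4),x,fk(*x)[1])
s=viewer.camera("side"); t=viewer.camera("top"); cv2.imwrite("pics/s7.png",s["pixels"]); cv2.imwrite("pics/t7.png",t["pixels"])
f=fk(*x); X=[W([f[1][0],.135,f[1][1]]),W([f[1][0]+.014*np.sin(f[3]),.135,f[1][1]+.014*np.cos(f[3])]),W([-.061,.135,.226])]
print(proj(s,X).round(1).tolist(),proj(t,X).round(1).tolist())
g=cv2.cvtColor(s["pixels"],cv2.COLOR_BGR2GRAY)
for y in range(118,138): print(y,g[y,248:280])
E
```

```text
10.75 [ 5.35 -1.98 -1.6 ] [-0.0363  0.1349  0.3459] [ 1.06601305 -0.06202807] [-0.06202807  0.23687509]
[[263.0, 128.0], [263.8, 123.6], [263.3, 131.1]] [[341.7, 169.4], [344.0, 169.4], [341.0, 170.1]]
118 [168 168 168 167 168 168 168 168 167 167 167 167 167 165 165 173 189 199
 192 173 165 164 164 164 165 165 166 166 165 165 165 170]
119 [168 167 167 167 168 165 168 167 167 167 165 166 166 165 166 177 191 199
 188 171 165 165 164 164 166 164 167 165 165 165 166 171]
120 [166 167 168 167 167 166 166 166 166 166 167 166 165 165 168 180 196 200
 185 170 165 165 164 165 164 166 164 165 166 165 165 169]
121 [164 165 167 165 164 165 164 163 166 165 166 166 168 169 170 182 198 198
 180 168 164 163 164 164 164 164 165 164 164 164 165 167]
122 [164 165 166 166 164 165 166 166 165 166 165 166 174 179 179 187 200 194
 178 166 164 164 164 163 165 164 164 163 165 167 169 171]
123 [165 165 165 166 172 179 187 187 180 168 164 168 178 191 190 194 198 193
 179 170 165 164 164 163 164 163 166 170 178 186 190 200]
124 [163 163 165 175 201 226 238 237 221 187 167 167 178 190 193 198 199 193
 184 175 16
[... 1101 characters left out ...]
 174 157 144 143 145 145]
133 [234 220 205 194 180 180 190 198 205 209 209 197 191 185 182 185 187 172
 158 155 164 173 175 178 178 173 163 152 145 144 143 146]
134 [241 239 237 232 218 207 203 201 210 220 221 211 203 190 179 181 185 182
 176 174 176 178 172 165 161 154 147 144 144 143 145 146]
135 [238 241 243 243 240 236 231 221 216 219 225 224 219 200 184 180 180 176
 173 168 162 156 151 147 145 144 142 141 144 144 144 144]
136 [222 233 239 244 245 244 241 237 232 230 232 233 229 210 193 180 166 158
 151 149 145 143 141 140 139 141 143 144 141 143 143 143]
137 [192 205 223 236 241 243 244 243 241 240 240 240 236 229 217 200 170 148
 141 140 141 141 141 141 142 143 142 141 143 142 142 144]
```

Request:
{"api": "arm_command", "payload": {"delta_rot": [[0,0,0],[0,0,0],[0,0,0],[0,0,0]], "delta_pos": [[0.0015,0,0],[0.003,0,0],[0.0045,0,0],[0.0045,0,0]], "gripper": [1,1,1,1]}}

```text
time: 11.18
position: [0.6839, -0.2615, 0.3171]
tool_rot: [0.768, 0.444, -0.399, 0.232]
ft_force: [6.1, -1.6, -1.5]
grip_width: 0.0139
grip_force: 20.0
```

```bash
cat > st.py <<'E'
from h import *
o,r,p=state(); x=inv(p,[1.0,-.06]); print(round(o["time"],2),"F chest",(M.T@o["ft_force"]).round(2),p.round(4),"th,fx",x.round(4),"foot",fk(*x)[1].round(4))
E
python3 st.py
```

```text
11.18 F chest [-1.73  6.1  -1.5 ] [-0.039   0.1349  0.3423] th,fx [ 1.0423 -0.062 ] foot [-0.062   0.2327]
```

Request:
{"api": "arm_command", "payload": {"delta_rot": [[0,0,0],[0,0,0],[0,0,0],[0,0,0],[0,0,0]], "delta_pos": [[0.0015,0.001,0],[0.003,0.001,0],[0.0045,0.001,0],[0.0045,0.001,0],[0.0045,0.001,0]], "gripper": [1,1,1,1,1]}}

```text
time: 11.6
position: [0.685, -0.2596, 0.3128]
tool_rot: [0.768, 0.444, -0.4, 0.23]
ft_force: [1.8, 0.1, -1.8]
grip_width: 0.013
grip_force: 20.0
```

```bash
python3 st.py
```

```text
11.6 F chest [-0.99  1.55 -1.75] [-0.0412  0.135   0.338 ] th,fx [ 1.0151 -0.0603] foot [-0.0603  0.2277]
```

Request:
{"api": "arm_command", "payload": {"delta_rot": [[0,0,0],[0,0,0],[0,0,0],[0,0,0]], "delta_pos": [[0.001,0,0],[0.002,0,0],[0.003,0,0],[0.003,0,0]], "gripper": [1,1,1,1]}}

```text
time: 11.93
position: [0.6858, -0.2582, 0.3104]
tool_rot: [0.768, 0.443, -0.4, 0.23]
ft_force: [1.1, 1.4, -0.7]
grip_width: 0.0132
grip_force: 20.0
```

```bash
python3 st.py
```

```text
11.93 F chest [-1.77  0.26 -0.67] [-0.0429  0.135   0.3357] th,fx [ 0.9999 -0.0603] foot [-0.0603  0.225 ]
```

Request:
{"api": "arm_command", "payload": {"delta_rot": [[0,0,0],[0,0,0],[0,0,0],[0,0,0]], "delta_pos": [[0.001,0,0],[0.002,0,0],[0.003,0,0],[0.003,0,0]], "gripper": [1,1,1,1]}}

```text
time: 12.27
position: [0.6867, -0.2567, 0.3078]
tool_rot: [0.768, 0.444, -0.4, 0.23]
ft_force: [-1.1, 1.9, -2.5]
grip_width: 0.0132
grip_force: 20.0
```

```bash
python3 st.py
```

```text
12.27 F chest [-1.13 -1.92 -2.52] [-0.0446  0.135   0.3331] th,fx [ 0.9832 -0.0601] foot [-0.0601  0.2221]
```

Request:
{"api": "arm_command", "payload": {"delta_rot": [[0,0,0],[0,0,0],[0,0,0],[0,0,0],[0,0,0]], "delta_pos": [[0.001,0,0],[0.002,0,0],[0.003,0,0],[0.004,0,0],[0.004,0,0]], "gripper": [1,1,1,1,1]}}

```text
time: 12.68
position: [0.6879, -0.2547, 0.3045]
tool_rot: [0.768, 0.444, -0.4, 0.23]
ft_force: [-2.8, 3.7, -0.7]
grip_width: 0.0132
grip_force: 20.0
```

```bash
python3 st.py
```

```text
12.68 F chest [-1.77 -4.25 -0.68] [-0.0469  0.1351  0.3298] th,fx [ 0.9622 -0.0603] foot [-0.0603  0.2186]
```

Request:
{"api": "arm_command", "payload": {"delta_rot": [[0,0,0],[0,0,0],[0,0,0],[0,0,0],[0,0,0]], "delta_pos": [[0.001,-0.0008,0],[0.002,-0.0008,0],[0.003,-0.0008,0],[0.004,-0.0008,0],[0.004,-0.0008,0]], "gripper": [1,1,1,1,1]}}

```text
time: 13.1
position: [0.6888, -0.2531, 0.3023]
tool_rot: [0.768, 0.443, -0.4, 0.231]
ft_force: [-1.2, 1.7, -0.5]
grip_width: 0.0136
grip_force: 20.0
```

```bash
python3 st.py
```

```text
13.1 F chest [-0.86 -1.89 -0.51] [-0.0488  0.135   0.3275] th,fx [ 0.9478 -0.061 ] foot [-0.061   0.2162]
```

Request:
{"api": "arm_command", "payload": {"delta_rot": [[0,0,0],[0,0,0],[0,0,0],[0,0,0]], "delta_pos": [[0.001,0,0],[0.002,0,0],[0.002,0,0],[0.002,0,0]], "gripper": [1,1,1,1]}}

```text
time: 13.43
position: [0.6889, -0.2529, 0.3021]
tool_rot: [0.768, 0.442, -0.4, 0.232]
ft_force: [-4.5, -1.7, 5.9]
grip_width: 0.0133
grip_force: 20.0
```

```bash
python3 st.py
```

```text
13.43 F chest [ 3.7  -3.04  5.95] [-0.049   0.135   0.3272] th,fx [ 0.9461 -0.0611] foot [-0.0611  0.2159]
```

```bash
python3 - <<'E'
from h import *
s=viewer.camera("side"); cv2.imwrite("pics/s8.png",s["pixels"])
g=cv2.cvtColor(s["pixels"],cv2.COLOR_BGR2GRAY); g0=cv2.cvtColor(cv2.imread("pics/s7.png"),cv2.COLOR_BGR2GRAY)
for z in (.212,.216,.226):
  th=thz(-.061,z); f=fk(th,-.061); ph=f[3]
  print(z,round(th,3),proj(s,[W([f[1][0]+k*np.sin(ph),.135,f[1][1]+k*np.cos(ph)]) for k in (0,.014,.018,.076,.216)]).round(1).tolist())
print("rows; cols 254..274")
for y in range(112,138): print(y,g[y,254:274])
t=viewer.camera("top"); cv2.imwrite("pics/t8.png",t["pixels"])
E
```

```text
0.212 0.923 [[263.3, 135.3], [263.6, 131.1], [263.7, 129.9], [264.9, 111.8], [268.2, 64.8]]
0.216 0.947 [[263.3, 134.1], [263.6, 129.9], [263.8, 128.6], [265.3, 110.5], [269.4, 63.4]]
0.226 1.005 [[263.3, 131.1], [263.8, 126.8], [264.0, 125.6], [266.4, 107.3], [272.6, 59.9]]
rows; cols 254..274
112 [170 169 167 168 167 167 164 165 165 170 186 201 194 173 163 164 164 164
 164 165]
113 [170 170 169 167 167 166 165 165 164 171 188 201 195 174 164 166 166 166
 166 167]
114 [170 170 169 167 167 167 166 167 164 173 190 202 197 176 166 166 166 167
 166 167]
115 [171 170 170 167 168 168 167 164 167 175 190 201 195 175 167 165 167 166
 166 166]
116 [170 170 169 166 168 168 167 167 168 176 194 199 189 173 165 166 167 166
 165 167]
117 [171 170 170 168 167 168 167 166 168 179 194 199 187 172 167 164 167 164
 164 166]
118 [170 170 169 167 166 168 167 166 170 184 199 200 185 171 165 167 166 166
 166 166]
119 [168 168 167 167 168 168 167 165 170 183 200 199 184 170 167 166 166 166
 167 169]
120 [166 167 168 167 167 167 167 167 169 185 201 198 182 168 167 167 166 165
 166 166]
121 [167 166 167 167 
[... 757 characters left out ...]
185]
130 [200 191 183 187 180 166 167 178 192 210 218 209 209 228 244 252 248 234
 225 214]
131 [191 184 180 194 205 210 218 205 198 206 207 197 181 173 186 202 199 201
 222 230]
132 [186 185 190 213 229 230 231 211 193 198 195 179 158 143 145 154 159 175
 199 207]
133 [177 184 194 217 232 221 209 194 183 186 186 174 159 154 164 175 175 177
 180 176]
134 [158 169 179 198 206 198 189 182 180 182 186 182 177 175 177 177 174 167
 161 155]
135 [149 151 159 169 179 182 184 184 185 184 183 180 173 169 164 157 154 148
 145 143]
136 [175 157 148 149 157 164 172 177 178 172 166 159 153 150 146 144 141 142
 144 143]
137 [219 196 173 162 156 153 155 160 160 154 149 143 143 141 141 142 142 142
 143 143]
```

Request:
{"api": "arm_command", "payload": {"delta_rot": [[0,0,0],[0,0,0],[0,0,0],[0,0,0]], "delta_pos": [[-0.0005,0.0005,0.0006],[-0.0009,0.0005,0.0012],[-0.0009,0.0005,0.0012],[-0.0009,0.0005,0.0012]], "gripper": [1,1,1,1]}}

```text
time: 13.87
position: [0.6889, -0.253, 0.302]
tool_rot: [0.769, 0.443, -0.4, 0.231]
ft_force: [-3.4, 1.9, 7.8]
grip_width: 0.0135
grip_force: 20.0
```

```bash
python3 st.py
```

```text
13.87 F chest [-0.01 -3.88  7.75] [-0.0489  0.1351  0.3273] th,fx [ 0.9463 -0.0609] foot [-0.0609  0.2159]
```

Request:
{"api": "arm_command", "payload": {"delta_rot": [[0,0,0],[0,0,0],[0,0,0],[0,0,0],[0,0,0]], "delta_pos": [[0.0009,0,-0.0012],[0.0018,0,-0.0024],[0.0018,0,-0.0024],[0.0018,0,-0.0024],[0.0018,0,-0.0024]], "gripper": [1,1,1,1,1]}}

```text
time: 14.28
position: [0.6888, -0.2528, 0.3021]
tool_rot: [0.768, 0.441, -0.402, 0.231]
ft_force: [-6.5, -4.6, 5.2]
grip_width: 0.0133
grip_force: 20.0
```

```bash
python3 st.py
```

```text
14.28 F chest [ 7.26 -3.34  5.17] [-0.0491  0.1351  0.3272] th,fx [ 0.9456 -0.0612] foot [-0.0612  0.2158]
```

Request:
{"api": "arm_command", "payload": {"delta_rot": [[0,0,0],[0,0,0],[0,0,0],[0,0,0]], "delta_pos": [[-0.001,0,0.0012],[-0.0019,0,0.0012],[-0.0024,0,0.0012],[-0.0024,0,0.0012]], "gripper": [1,1,1,1]}}

```text
time: 14.62
position: [0.6889, -0.2529, 0.302]
tool_rot: [0.768, 0.443, -0.4, 0.231]
ft_force: [-5.1, -0.0, 4.9]
grip_width: 0.0134
grip_force: 20.0
```

```bash
python3 st.py; python3 - <<'E'
from h import *
s=viewer.camera("side"); g=cv2.cvtColor(s["pixels"],cv2.COLOR_BGR2GRAY)
for y in range(54,78): print(y,g[y,258:284])
# reference: same lug in s7 (theta est 1.066)
g0=cv2.cvtColor(cv2.imread("pics/s7.png"),cv2.COLOR_BGR2GRAY)
f=fk(1.066,-.062)[0]; c=proj(s,[W([f[0],.135,f[1]])])[0]; print(c)
y0,x0=int(round(c[1])),int(round(c[0])); T=g0[y0-7:y0+8,x0-6:x0+9]
m=cv2.matchTemplate(g[40:90,245:300],T,cv2.TM_CCOEFF_NORMED); _,v_,_,l=cv2.minMaxLoc(m); print(v_,l[0]+245+6+c[0]-x0,l[1]+40+7+c[1]-y0)
E
```

```text
14.62 F chest [ 2.58 -4.37  4.9 ] [-0.049   0.1351  0.3273] th,fx [ 0.9462 -0.0611] foot [-0.0611  0.2159]
54 [ 81  80  82  87 104 127 144 154 164 166 166 164 164 163 162 162 162 160
 161 159 159 159 162 165 163 164]
55 [ 80  84  97 112 132 152 163 167 165 167 165 165 164 163 162 161 161 161
 161 160 159 158 164 168 165 164]
56 [ 89 104 127 145 156 164 168 167 165 165 166 165 164 162 162 161 159 161
 159 159 157 159 163 167 163 163]
57 [112 132 151 162 165 166 166 165 164 165 164 161 163 163 162 161 160 159
 159 159 158 158 161 162 161 160]
58 [144 156 164 165 167 166 165 165 165 168 165 164 162 160 159 160 160 160
 159 158 158 159 161 163 161 163]
59 [160 166 167 166 167 165 164 172 192 205 190 169 163 163 161 158 159 161
 158 158 157 158 160 162 161 163]
60 [166 168 167 165 165 164 170 199 239 249 237 209 200 193 174 163 161 160
 159 158 157 158 160 164 160 163]
61 [168 168 167 166 166 170 197 239 255 255 254 246 241 233 197 169 161 161
 159 159 158 159 164 165 162 162]
62 [170 168 168 165 170 189 231 253 255 255 255 253 248 236 204 176 164 160
 160 158 157 158 164 165 165 166]
63 
[... 1031 characters left out ...]
221 227 209 204 215 220 229 238
 244 245 245 245 245 245 245 245]
73 [168 167 160 151 146 145 149 152 163 186 206 206 187 194 217 231 239 245
 246 246 245 245 245 245 245 245]
74 [169 170 167 160 149 143 145 148 167 190 199 179 155 160 189 216 238 242
 244 245 246 247 246 246 245 245]
75 [171 171 169 166 154 148 148 155 182 209 205 177 145 131 143 165 185 202
 219 233 240 243 245 245 246 246]
76 [158 162 163 166 162 153 150 157 186 215 208 180 147 127 123 125 131 141
 156 173 189 208 227 236 241 243]
77 [120 129 140 149 152 148 141 144 166 191 187 168 149 133 123 121 121 123
 125 129 135 149 167 180 197 213]
[276.04425355  56.57554837]
0.9664055109024048 270.04425355453986 63.575548366395026
```

Request:
{"api": "arm_command", "payload": {"delta_rot": [[0,0,0],[0,0,0],[0,0,0],[0,0,0]], "delta_pos": [[-0.001,-0.0005,0],[-0.001,-0.0005,0],[-0.001,-0.0005,0],[-0.001,-0.0005,0]], "gripper": [1,1,1,1], "grip_force": 5}}

```text
time: 15.0
position: [0.689, -0.2528, 0.3019]
tool_rot: [0.768, 0.444, -0.399, 0.231]
ft_force: [-2.3, -0.3, 3.1]
grip_width: 0.0139
grip_force: 5.0
```

```bash
python3 st.py
```

```text
15.0 F chest [ 1.42 -1.79  3.15] [-0.049   0.135   0.3272] th,fx [ 0.9455 -0.061 ] foot [-0.061   0.2158]
```

Request:
{"api": "arm_command", "payload": {"delta_rot": [[0,0,0],[0,0,0],[0,0,0],[0,0,0],[0,0,0]], "delta_pos": [[0,0,0],[0,0,0],[0,0,0],[0,0,0],[0,0,0]], "gripper": [0.5,0.5,0.5,0.5,0.5]}}

```text
time: 15.42
position: [0.6888, -0.2528, 0.3015]
tool_rot: [0.768, 0.444, -0.399, 0.231]
ft_force: [-0.3, 0.7, 0.8]
grip_width: 0.0215
grip_force: 0.0
```

```bash
python3 - <<'E'
from h import *
o,r,p=state(); print(o["grip_width"],(M.T@o["ft_force"]).round(2),p)
s=viewer.camera("side"); g=cv2.cvtColor(s["pixels"],cv2.COLOR_BGR2GRAY); g0=cv2.cvtColor(cv2.imread("pics/s8.png"),cv2.COLOR_BGR2GRAY)
for (x0,y0) in ((269,64),(263,118)):
    T=g0[y0-7:y0+8,x0-7:x0+8]; m=cv2.matchTemplate(g[y0-27:y0+28,x0-27:x0+28],T,cv2.TM_CCOEFF_NORMED); print(cv2.minMaxLoc(m))
for y in (100,106,112,118,124): print(y,g[y,258:272],g0[y,258:272])
E
```

```text
0.021471429176857976 [-0.49 -0.6   0.8 ] [-0.04903805  0.13489896  0.32673238]
(-0.7234368920326233, 0.9927377104759216, (0, 34), (20, 20))
(-0.40928909182548523, 0.9905713796615601, (15, 26), (20, 20))
100 [100 107  94  77  62  55  50  45  38  40  40  39  40  38] [109 103  88  74  62  55  49  43  39  38  39  39  39  43]
106 [163 157 145 118  88  59  48  58  61  55  79 119 139 141] [164 158 141 113  84  59  54  63  60  58  80 119 147 159]
112 [166 165 165 163 164 169 185 200 193 170 163 164 164 164] [167 167 164 165 165 170 186 201 194 173 163 164 164 164]
118 [168 167 165 166 169 179 197 197 186 170 167 165 166 165] [166 168 167 166 170 184 199 200 185 171 165 167 166 166]
124 [169 166 167 170 178 195 203 195 174 165 165 166 168 170] [169 166 168 168 179 201 213 200 174 164 164 166 168 170]
```

Lid and rod have not moved on release: it stands by itself. I open further and retreat along the tool axis.

Request:
{"api": "arm_command", "payload": {"delta_rot": [[0,0,0],[0,0,0],[0,0,0],[0,0,0],[0,0,0],[0,0,0],[0,0,0],[0,0,0],[0,0,0],[0,0,0],[0,0,0],[0,0,0]], "delta_pos": [[0,0,0],[0,0,0],[0,0,0],[0,0,0],[0,0,-0.005],[0,0,-0.015],[0,0,-0.03],[0,0,-0.05],[0,0,-0.07],[0,0,-0.09],[0,0,-0.1],[0,0,-0.1]], "gripper": [0,0,0,0,0,0,0,0,0,0,0,0]}}

```text
time: 16.47
position: [0.7313, -0.1792, 0.3618]
tool_rot: [0.769, 0.444, -0.397, 0.233]
ft_force: [1.3, -0.1, 0.5]
grip_width: 0.0437
grip_force: 0.0
```

```bash
python3 - <<'E'
from h import *
o,r,p=state(); print(o["time"],o["grip_width"],(M.T@o["ft_force"]).round(2),p)
s=viewer.camera("side"); g=cv2.cvtColor(s["pixels"],cv2.COLOR_BGR2GRAY); g0=cv2.cvtColor(cv2.imread("pics/s8.png"),cv2.COLOR_BGR2GRAY)
for (x0,y0) in ((269,64),(263,118)):
    T=g0[y0-7:y0+8,x0-7:x0+8]; m=cv2.matchTemplate(g[y0-27:y0+28,x0-27:x0+28],T,cv2.TM_CCOEFF_NORMED); print(cv2.minMaxLoc(m))
E
```

```text
16.4667 0.04373770427445063 [-0.5   1.16  0.54] [-0.13393084  0.1346839   0.38709909]
(-0.6507288813591003, 0.9928116798400879, (35, 37), (20, 20))
(-0.7554588913917542, 0.9580784440040588, (22, 0), (20, 20))
```

```bash
python3 -c "
from rig import robot; print(robot.hand_in())"
```

```text
the job is handed in; nothing more can be done
None
```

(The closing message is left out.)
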